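# Fetch the green specimen mount from behind the polishing bottles

### The job

Put the green specimen mount on the microscope's stage plate, centred and with its polished metal face up. The three bottles in the tray stand in front of it: first move all three onto the black rubber mat, then fetch the mount, and only when it lies on the plate put each bottle back in the very place in the tray where it stood at the start. Keep bottles and mount upright, and leave the black mount where it is.

Things in the scene. Friction and masses are not known exactly. Their poses are not given: they have to be found in the camera images.
- bottle_red_mid (a point): middle, half-way up, of the red bottle: white, closed, with red cap and red body bands, 150 mm tall, about 0.25 kg. Body 52 mm in diameter up to 108 mm above its foot, then a shoulder; round cap 32 mm in diameter, 122 to 150 mm above the foot: the cap's middle is 61 mm above this point, the foot 75 mm below. z is its axis, up. Starts upright in the tray's front row (bottle axes 66 to 74 mm apart)
- bottle_yellow_mid (a point): middle, half-way up, of the yellow bottle: white, closed, with yellow cap and yellow body bands, 150 mm tall, about 0.25 kg. Body 52 mm in diameter up to 108 mm above its foot, then a shoulder; round cap 32 mm in diameter, 122 to 150 mm above the foot: the cap's middle is 61 mm above this point, the foot 75 mm below. z is its axis, up. Starts upright in the tray's front row (bottle axes 66 to 74 mm apart)
- bottle_blue_mid (a point): middle, half-way up, of the blue bottle: white, closed, with blue cap and blue body bands, 150 mm tall, about 0.25 kg. Body 52 mm in diameter up to 108 mm above its foot, then a shoulder; round cap 32 mm in diameter, 122 to 150 mm above the foot: the cap's middle is 61 mm above this point, the foot 75 mm below. z is its axis, up. Starts upright in the tray's front row (bottle axes 66 to 74 mm apart)
- mount_green_mid (a point): centre of the green specimen mount (the one to fetch): an upright resin cylinder, 40 mm in diameter, 30 mm high, about 70 g, with a small square of silvery metal in its polished upper face. Its underside is 15 mm below this point; z is its axis, up. Starts in the tray's back row close behind the bottles, about 84 mm between the mounts' axes
- mount_black_mid (a point): centre of the black specimen mount (to be left alone): an upright resin cylinder, 40 mm in diameter, 30 mm high, about 70 g, with a small square of brass-coloured metal in its polished upper face. Its underside is 15 mm below this point; z is its axis, up. Starts in the tray's back row close behind the bottles, about 84 mm between the mounts' axes
- tray: shallow fixed metal tray, 160 mm (its x) by 250 mm (its y), rim 14 mm high and 3 mm thick; origin at the centre of its underside, its floor 3 mm above that. The bottles' row runs along its y about 28 mm towards the robot from its centre, the mounts' row about 28 mm beyond the centre
- mat: flat black rubber mat, 200 x 200 mm, 3 mm thick, fixed to the table to the left or right of the tray. Origin at the centre of its underside; its edges lie along its x and y. A bottle is on it when it stands upright with its axis over the mat
- stage (a point): centre of the top of the microscope's stage plate: round, grey, 95 mm in diameter, 54 mm above the table, in the round white base (280 mm wide, top at 50 mm) on the other side of the tray from the mat. x points roughly away from the robot, z up. A pillar 380 mm tall (parts on it up to 120 mm wide) stands 130 mm along x; the optical head is swung away beyond it: nothing is above the plate

How it is judged:
By the outcome, as a careful person would: the job done as asked, in the order asked, and still so for the second after the job is handed in, with the robot touching nothing.
It also fails if it takes over 136 s, if anything falls off the work surface, if the arm or the gripper's body presses on something with over 40 N, if the wrist force passes 120 N, or if a joint passes its speed limit or range.

### The arm

A 6-joint arm with a two-finger parallel gripper is mounted at the origin on the work surface. World frame = base frame: x ahead of the robot, y to its left, z up, the work surface at z = 0. Lengths are in m, angles in degrees, forces in N, time in s.
With the tool pointing down it reaches from about 0.25 to 0.725 m from the base axis. Payload 9.7 kg.
Tool frame: the origin (TCP) lies at the very end of the fingers, on their centre line; the grasp point (between the pads) lies 19 mm behind it (bot.hold_point_z is the distance from the TCP to the grasp point, in m); z points along the fingers, y is the line along which they close (so a half turn about z gives the same grasp; the last joint's range is limited). The gripper opens to 85 mm and grips with 20 to 120 N. Pads are 22 mm wide; open, the fingers measure 114 mm over their backs; the gripper's body (76 mm by 85 mm) begins 54 mm behind the grasp point. The pads swing forward as they close: fully open they stand 13 mm farther back than shut.
Start: joints at [68.01, 4.979, 10.078, 95.1, 0, 90], TCP at [0.206, 0.51, 0.231] pointing down, gripper open.
Joint ranges: [-179.16, 179.16], [-48.56, 103.87], [-65.8, 70.77], [-126.05, 130.52], [-82.76, 87.17], [-180, 180]. Speed limits (degrees/s): [127.2, 127.2, 147.25, 180, 180, 180].

### API

Orientations are given as [roll, pitch, yaw] about the fixed x, y, z axes, in that order (R = Rz(yaw) Ry(pitch) Rx(roll)).
In Python, from workcell import bot gives the robot as it stands.
- The arm moves only by the tool play_rows, never from a script. Its argument "targets" is a list of rows, each an object with "grip": the closure in counts, from 0 (fully open) to 255 (shut); "linear": the shift along the world's x, y, z in cm, a list of three; "delta_rot": the turn, a rotation vector about the world's x, y, z in rad, a list of three. A call has 1 to 10 rows; each row is the pose to reach, as a shift and turn from the pose commanded when the call began; what a row does not reach only later rows make up. A row lasts 1/10 s, in which the tool goes at most 50 mm and 8.59 degrees, less where a joint would pass 70% of its speed; a pose out of reach is approached as far as the arm can. A call with a gripper value outside its range is refused whole. The fingers move at their own pace and stop on an object; "force" is the grip in N (left out, the last holds). Time passes only in rows, so rows that repeat a pose let the fingers close. It gives the time, the measured TCP pose, the force, the opening and the grip force at its end, in the units of the state.
- bot.get_obs(): the state, without advancing time (a new reading comes with each control period).
- bot.camera(name): name is "side" or "top"; returns a dict with "color" (384x512x3 uint8, red, green, blue), "range_z" (384x512 float32, m along the optical axis (not along the pixel's ray), 0 where there is no reading), "fov_y" (degrees; the focal length in pixels is half the picture's height over the tangent of half this angle, whatever the lens; pixels are square), "cx", "cy" (the principal point, pixels), "world_to_cam" (4x4, takes a point from world to camera coordinates). Camera axes: x right, y up, looking along -z (the intrinsics and any distortion apply to the point x, -y, -z); pixel columns grow to the right and rows downward; lengths in m; the calibration is good to about 2 mm. A picture is of the moment at which its call begins.
- bot.job_done(): hands the job in; it is judged then, once.
Trained networks look in a picture, given as the dict that the camera call returned (one of the last four; its "shot" number tells which), for a name from the list of things; names that differ only in an ending like _2 or _b are one class to them, and where a whole thing is asked for, a point or a joint stands for the part that bears it (a point fixed in the world has none). Each returns a list of dicts, best first, with "conf" (0 to 1); they miss things now and then, are a little off and sometimes report something else, mostly with a low value. They report only what shows in the picture. A call takes as long as a camera call.
- bot.search_frame(picture, target): "box" ([left, top, right, bottom] in pixels, round what is visible of it).
- bot.trace(picture, target): "pixels" (384x512 bool, what is visible of it) and "box" ([left, top, right, bottom] in pixels, round what is visible of it).
- bot.pinpoint(picture, target): "pixel" ([column, row] in pixels: a listed point, or the origin of a listed thing).
The state is a dict: "time": time; "q": joint angles; "qd": joint speeds; "joint_efforts": joint torques, N m; "ee_pos": TCP position; "tcp_rot": TCP orientation; "wrist_force": force on the tool from outside, world axes, zero at the start; "torque": the same for the moment, N m; "opening": finger opening in m; "grasp_force": force on a finger pad.
Only numpy, scipy, OpenCV 4.12 (cv2) and the standard library are available. Lean on these libraries where they do the work, as an engineer would, in place of code of your own. Each camera call takes 0.05 s, during which the arm holds its last target. There are 200 camera calls.

## Working session

There is one attempt and no reset: what is moved stays moved. The work goes in short steps, Python scripts to look and compute and a tool call to move; the robot and the scene stay as the last step left them, time stands still between calls to the robot, and variables do not carry over. Pictures are saved under pics/ and viewed, at most 14 in all, crops included, and the job is handed in when it is done.

Besides the shell and the picture viewer there is one more tool, called after "Call:" as name(argument=value, ...) on one line, values as JSON. play_rows: Moves the arm, as the interface text tells. Its arguments: {"type":"object","properties":{"targets":{"type":"array","items":{"type":"object","properties":{"grip":{"type":"number"},"linear":{"type":"array","items":{"type":"number"}},"delta_rot":{"type":"array","items":{"type":"number"}}}}},"force":{"type":"number"}},"required":["targets"]}

```bash
ls; mkdir -p pics; cat > h.py <<'E'
import numpy as np, cv2
from workcell import bot
def world(p,u,v,z=None):
    """pixel -> world, by range (z None) or by plane of height z"""
    f=p["color"].shape[0]/2/np.tan(np.radians(p["fov_y"])/2)
    T=np.linalg.inv(p["world_to_cam"])
    d=np.stack([(np.asarray(u)-p["cx"])/f,-(np.asarray(v)-p["cy"])/f,-np.ones_like(np.asarray(u,float))],-1)
    if z is None:
        r=p["range_z"][np.asarray(v).astype(int),np.asarray(u).astype(int)]
        return d*r[...,None]@T[:3,:3].T+T[:3,3]
    w=d@T[:3,:3].T
    s=(z-T[2,3])/w[...,2]
    return T[:3,3]+w*s[...,None]
def save(p,n): cv2.imwrite("pics/"+n,p["color"][:,:,::-1])
E
python3 - <<'E'
from h import *
np.set_printoptions(precision=4,suppress=True)
print(bot.get_obs())
for c in("top","side"):
    p=bot.camera(c); save(p,c+"0.png")
    print(c,{k:v for k,v in p.items() if k not in("color","range_z")})
    for n in ["bottle_red_mid","bottle_yellow_mid","bottle_blue_mid","mount_green_mid","mount_black_mid","tray","mat","stage"]:
        z={"b":.078,"m":.018,"t":0,"s":.054}[n[0]]
        if n=="mat": z=0
        for d in bot.pinpoint(p,n)[:2]:
            u,v=d["pixel"]; print(n,np.round(d["pixel"],1),round(d["conf"],2),world(p,u,v,z),world(p,u,v))
E
```

```text
pics
{'time': 0.0, 'q': array([68.0098,  5.0099, 10.0335, 95.0999,  0.0005, 89.9994]), 'qd': array([ 0.0353, -0.0097,  0.0325, -0.0226, -0.0314,  0.0443]), 'joint_efforts': array([ -0.002 , -52.0404,  46.4796,   0.0168,  -0.0002,  -0.    ]), 'ee_pos': array([0.2059, 0.5098, 0.2306]), 'tcp_rot': array([-179.9237,   -0.0005,  158.0104]), 'wrist_force': array([ 0.6877, -0.0726,  0.7001]), 'torque': array([-0.0367, -0.0133,  0.046 ]), 'grasp_force': 0.0, 'opening': 0.08534736319654276}
top {'fov_y': 44.30017433932343, 'cx': 244.4425304544377, 'cy': 201.16112156649746, 'world_to_cam': array([[ 0.0258, -0.9996, -0.0073,  0.0075],
       [ 0.987 ,  0.0243,  0.159 , -0.5565],
       [-0.1587, -0.0113,  0.9873, -1.3869],
       [ 0.    ,  0.    ,  0.    ,  1.    ]]), 'shot': 1}
bottle_red_mid [235.2 203.5] 0.55 [0.543  0.0483 0.078 ] [0.5313 0.0459 0.1536]
bottle_yellow_mid [259.8 209.9] 0.65 [ 0.5257 -0.0249  0.078 ] [ 0.5201 -0.024   0.1174]
bottle_blue_mid [288.5 208.9] 0.58 [ 0.5308 -0.1096  0.078 ] [ 0.5203 -0.1036  0.1495]
mount_green_mid [366.9 235.7] 0.71 [ 0.4629 -0.3543  0.018 ] [ 0
[... 823 characters left out ...]
462 0.0527 0.078 ] [ 0.5355 -0.0235  0.152 ]
bottle_yellow_mid [261.5 212.1] 0.75 [ 0.5436 -0.0273  0.078 ] [ 0.5327 -0.0993  0.1547]
bottle_blue_mid [260.4 233.7] 0.64 [ 0.532  -0.0973  0.078 ] [ 0.5285 -0.1204  0.1049]
mount_green_mid [285.9 241.7] 0.55 [ 0.5999 -0.0789  0.018 ] [ 0.5971 -0.0909  0.0326]
mount_black_mid [279.9 215.2] 0.64 [0.5989 0.0127 0.018 ] [ 0.5957 -0.003   0.035 ]
mount_black_mid [285.1 242.2] 0.29 [ 0.5977 -0.0803  0.018 ] [ 0.595  -0.0919  0.0322]
tray [273.8 232.6] 0.87 [ 0.5771 -0.0303  0.    ] [ 0.5601 -0.1189  0.1031]
mat [247.  353.7] 0.59 [ 0.4721 -0.3586 -0.    ] [ 0.4721 -0.3586  0.0001]
stage [220.6 125.3] 0.96 [0.4684 0.3738 0.054 ] [0.4685 0.3754 0.0528]
```

```bash
cat >> h.py <<'E'
def cloud(p):
    v,u=np.mgrid[0:384,0:512]; return world(p,u,v)
def blobs(p,lo,hi,box=(.2,.8,-.6,.6),amin=15,hsv=None):
    """components whose height lies in lo..hi: mid of the extent in xy, mean height, mean colour"""
    W=cloud(p); m=(p["range_z"]>0)&(W[...,2]>lo)&(W[...,2]<hi)&(W[...,0]>box[0])&(W[...,0]<box[1])&(W[...,1]>box[2])&(W[...,1]<box[3])
    n,l,s,_=cv2.connectedComponentsWithStats(m.astype(np.uint8),connectivity=4)
    for i in range(1,n):
        if s[i,4]<amin: continue
        k=l==i; q=W[k]; c,r=cv2.minEnclosingCircle(q[:,:2].astype(np.float32))
        print(s[i,4],"mean",q.mean(0),"circ",np.round(c,4),round(r,4),"rgb",p["color"][k].mean(0).astype(int),"px",s[i,:4])
E
python3 - <<'E'
from h import *
np.set_printoptions(precision=4,suppress=True)
ps={c:bot.camera(c) for c in("top","side")}
for c,p in ps.items():
    print(c,"caps");blobs(p,.147,.16,(.4,.7,-.2,.15))
    print("mounts");blobs(p,.026,.042,(.56,.7,-.2,.15))
    print("stage");blobs(p,.0515,.06,(.35,.65,.2,.55))
    W=cloud(p); m=(np.abs(W[...,2]-.003)<.01)&(p["color"].max(2)<60)&(W[...,1]<-.17)&(W[...,1]>-.6)&(W[...,0]>.2)&(W[...,0]<.75)
    n,l,s,_=cv2.connectedComponentsWithStats(m.astype(np.uint8)); i=1+s[1:,4].argmax(); q=W[l==i]
    print("mat",cv2.minAreaRect(q[:,:2].astype(np.float32)),s[i])
a=np.hstack([cv2.resize(ps[c]["color"][110:300] if c=="top" else ps[c]["color"][90:384],None,fx=1,fy=1) for c in["top"]])
big=cv2.resize(ps["top"]["color"][110:290,80:440],(800,400)); cv2.imwrite("pics/a.png",big[:,:,::-1])
save(ps["side"],"b.png")
E
```

```text
top caps
99 mean [0.5414 0.0437 0.1529] circ [0.5419 0.044 ] 0.0163 rgb [165  47  42] px [231 195  11  11]
107 mean [ 0.5424 -0.0285  0.1524] circ [ 0.5427 -0.0288] 0.0168 rgb [193 168  75] px [256 195  12  12]
96 mean [ 0.5364 -0.0968  0.1532] circ [ 0.5362 -0.0968] 0.0158 rgb [ 49  91 156] px [281 198  11  11]
mounts
129 mean [0.5957 0.0134 0.0328] circ [0.5958 0.0134] 0.0199 rgb [62 55 41] px [241 183  13  13]
130 mean [ 0.5939 -0.0712  0.0331] circ [ 0.5932 -0.0715] 0.0202 rgb [ 85 145  96] px [269 184  13  13]
stage
16 mean [0.5725 0.4215 0.0531] circ [0.5746 0.4192] 0.0111 rgb [205 202 190] px [110 189   7   6]
30 mean [0.5601 0.3216 0.0564] circ [0.5613 0.3236] 0.0209 rgb [177 172 166] px [144 190   4  14]
16 mean [0.5345 0.4179 0.0563] circ [0.5356 0.4166] 0.0125 rgb [174 168 161] px [110 200   5   9]
21 mean [0.528  0.445  0.0545] circ [0.5264 0.4427] 0.0153 rgb [203 199 186] px [102 202   5  11]
17 mean [0.5299 0.399  0.0537] circ [0.5299 0.3969] 0.0111 rgb [193 189 177] px [116 204   8   5]
716 mean [0.4719 0.3606 0.0547] circ [0.4759 0.3626] 0.0577 rgb [143 143 135] px [1
[... 612 characters left out ...]
[0.6002 0.0101] 0.0207 rgb [53 44 31] px [274 207  15  13]
171 mean [ 0.5976 -0.0762  0.0329] circ [ 0.5976 -0.0736] 0.0219 rgb [ 57 117  69] px [278 231  15  14]
stage
17 mean [0.5889 0.4251 0.0529] circ [0.5894 0.427 ] 0.0163 rgb [179 173 162] px [255 111   6   6]
25 mean [0.5352 0.4185 0.0555] circ [0.5334 0.4197] 0.0194 rgb [165 156 149] px [238 112   7   8]
528 mean [0.4732 0.358  0.0545] circ [0.4674 0.3705] 0.0732 rgb [128 125 118] px [205 113  35  29]
29 mean [0.6018 0.3498 0.0554] circ [0.6035 0.3508] 0.0158 rgb [109 102  96] px [260 125  11   5]
mat ((0.47370588779449463, -0.3445338010787964), (0.17568351328372955, 0.19761094450950623), 88.82345581054688) [ 200  309  100   75 6633]
```

View pics/a.png

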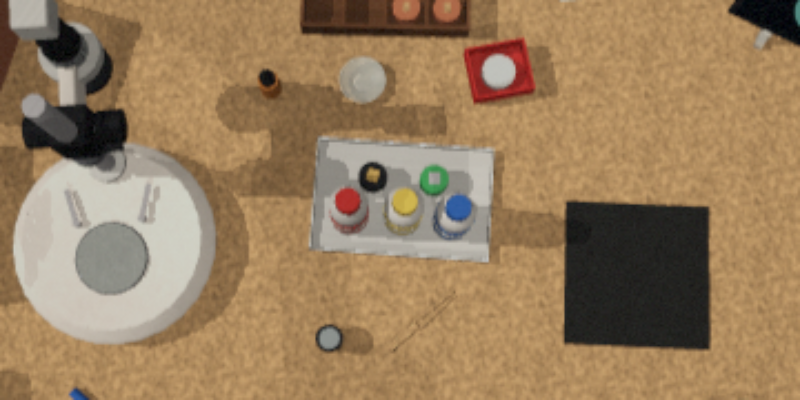

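View pics/b.png

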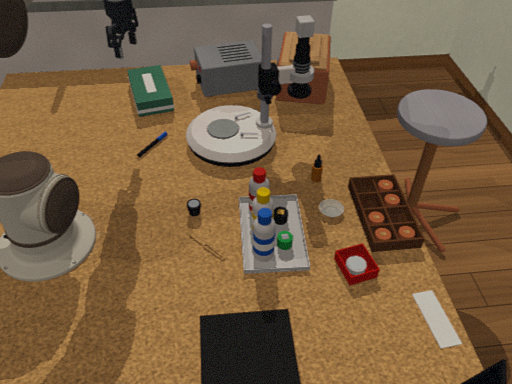

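The pictures show the three caps at top px (236,200), (261,200) and (286,203). The green mount is behind them at (275,190), the mat on the right at (366,234), and the stage on the left at (131,224). The heights and spacings match the figures given. I'll move above the blue bottle first.

Call:
play_rows(targets=[{"grip":60,"linear":[33.2,-60.8,0],"delta_rot":[0,0,-1.187]},{"grip":60,"linear":[33.2,-60.8,0],"delta_rot":[0,0,-1.187]},{"grip":60,"linear":[33.2,-60.8,0],"delta_rot":[0,0,-1.187]},{"grip":60,"linear":[33.2,-60.8,0],"delta_rot":[0,0,-1.187]},{"grip":60,"linear":[33.2,-60.8,0],"delta_rot":[0,0,-1.187]},{"grip":60,"linear":[33.2,-60.8,0],"delta_rot":[0,0,-1.187]},{"grip":60,"linear":[33.2,-60.8,0],"delta_rot":[0,0,-1.187]},{"grip":60,"linear":[33.2,-60.8,0],"delta_rot":[0,0,-1.187]},{"grip":60,"linear":[33.2,-60.8,0],"delta_rot":[0,0,-1.187]},{"grip":60,"linear":[33.2,-60.8,0],"delta_rot":[0,0,-1.187]}], force=40)

```text
time: 2.0
ee_pos: [0.4462, 0.0691, 0.2316]
tcp_rot: [179.9, -0.0, 90.0]
wrist_force: [0.9, 1.1, 0.2]
opening: 0.0659
grasp_force: 0.0
```

Call:
play_rows(targets=[{"grip":60,"linear":[9.2,-16.9,0],"delta_rot":[0,0,0]},{"grip":60,"linear":[9.2,-16.9,0],"delta_rot":[0,0,0]},{"grip":60,"linear":[9.2,-16.9,0],"delta_rot":[0,0,0]},{"grip":60,"linear":[9.2,-16.9,0],"delta_rot":[0,0,0]},{"grip":60,"linear":[9.2,-16.9,-5],"delta_rot":[0,0,0]},{"grip":60,"linear":[9.2,-16.9,-6],"delta_rot":[0,0,0]},{"grip":60,"linear":[9.2,-16.9,-6],"delta_rot":[0,0,0]},{"grip":60,"linear":[9.2,-16.9,-6],"delta_rot":[0,0,0]}])

```text
time: 2.8
ee_pos: [0.5376, -0.0971, 0.173]
tcp_rot: [179.9, 0.0, 90.1]
wrist_force: [-0.1, 0.1, 0.2]
opening: 0.0654
grasp_force: 0.0
```

```bash
python3 - <<'E'
from h import *
np.set_printoptions(precision=4,suppress=True)
o=bot.get_obs();print(o["time"],o["ee_pos"],o["opening"])
p=bot.camera("side")
cv2.imwrite("pics/c.png",cv2.resize(p["color"][90:290,160:400],(720,600))[:,:,::-1])
E
```

```text
2.8 [ 0.5376 -0.0971  0.173 ] 0.06541775313395586
```

View pics/c.png

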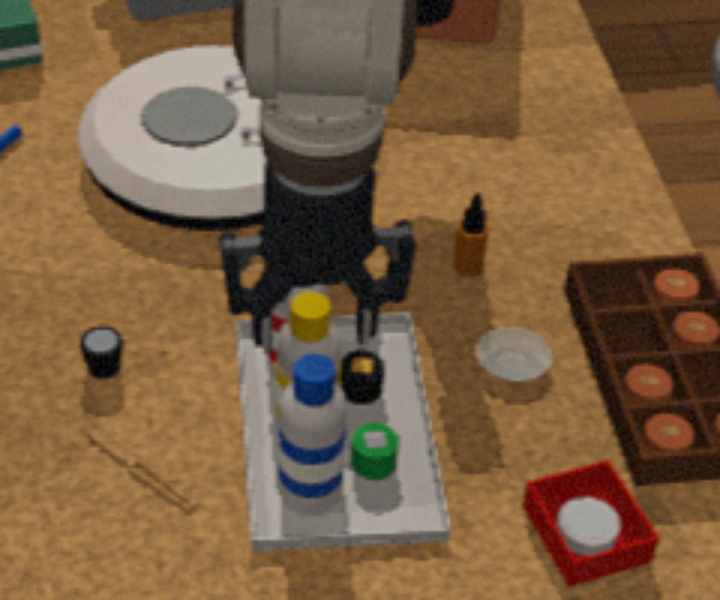

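The blue cap, at crop (315,365), is centred between the finger tips at (260,340) and (370,335). Next I descend and grip.

Call:
play_rows(targets=[{"grip":60,"linear":[0,0,-2.5],"delta_rot":[0,0,0]},{"grip":60,"linear":[0,0,-4.5],"delta_rot":[0,0,0]},{"grip":60,"linear":[0,0,-4.5],"delta_rot":[0,0,0]},{"grip":200,"linear":[0,0,-4.5],"delta_rot":[0,0,0]},{"grip":200,"linear":[0,0,-4.5],"delta_rot":[0,0,0]},{"grip":200,"linear":[0,0,-4.5],"delta_rot":[0,0,0]},{"grip":200,"linear":[0,0,-4.5],"delta_rot":[0,0,0]},{"grip":200,"linear":[0,0,-4.5],"delta_rot":[0,0,0]},{"grip":200,"linear":[0,0,-4.5],"delta_rot":[0,0,0]}], force=40)

```text
time: 3.75
ee_pos: [0.5385, -0.0978, 0.1285]
tcp_rot: [179.8, 0.0, 90.0]
wrist_force: [-0.9, 0.9, 5.9]
opening: 0.0305
grasp_force: 39.5
```

Call:
play_rows(targets=[{"grip":200,"linear":[0,0,1.5],"delta_rot":[0,0,0]},{"grip":200,"linear":[0,0,4],"delta_rot":[0,0,0]},{"grip":200,"linear":[0,0,6],"delta_rot":[0,0,0]},{"grip":200,"linear":[-0.3,-3,6],"delta_rot":[0,0,0]},{"grip":200,"linear":[-1,-8,6],"delta_rot":[0,0,0]},{"grip":200,"linear":[-1.6,-13,6],"delta_rot":[0,0,0]},{"grip":200,"linear":[-2.2,-18,6],"delta_rot":[0,0,0]},{"grip":200,"linear":[-2.8,-23,6],"delta_rot":[0,0,0]},{"grip":200,"linear":[-3.4,-28,6],"delta_rot":[0,0,0]},{"grip":200,"linear":[-3.8,-32.7,6],"delta_rot":[0,0,0]}])

```text
time: 4.75
ee_pos: [0.4989, -0.427, 0.1875]
tcp_rot: [180.0, 0.0, 90.0]
wrist_force: [1.5, 0.6, -2.4]
opening: 0.0304
grasp_force: 40.5
```

Call:
play_rows(targets=[{"grip":200,"linear":[0,0,-1],"delta_rot":[0,0,0]},{"grip":200,"linear":[0,0,-3],"delta_rot":[0,0,0]},{"grip":200,"linear":[0,0,-5],"delta_rot":[0,0,0]},{"grip":200,"linear":[0,0,-5.7],"delta_rot":[0,0,0]},{"grip":200,"linear":[0,0,-5.9],"delta_rot":[0,0,0]},{"grip":200,"linear":[0,0,-5.9],"delta_rot":[0,0,0]}])

```text
time: 5.35
ee_pos: [0.4995, -0.425, 0.1295]
tcp_rot: [180.0, 0.1, 90.0]
wrist_force: [-3.9, -0.4, 4.0]
opening: 0.0308
grasp_force: 41.2
```

Call:
play_rows(targets=[{"grip":60,"linear":[0,0,0],"delta_rot":[0,0,0]},{"grip":60,"linear":[0,0,0],"delta_rot":[0,0,0]},{"grip":60,"linear":[0,0,0],"delta_rot":[0,0,0]},{"grip":60,"linear":[0,0,0],"delta_rot":[0,0,0]},{"grip":60,"linear":[0,0,2],"delta_rot":[0,0,0]},{"grip":60,"linear":[0,0,5],"delta_rot":[0,0,0]},{"grip":60,"linear":[0,2,7],"delta_rot":[0,0,0]},{"grip":60,"linear":[0.8,7,7],"delta_rot":[0,0,0]},{"grip":60,"linear":[1.3,12,7],"delta_rot":[0,0,0]},{"grip":60,"linear":[1.9,17,7],"delta_rot":[0,0,0]}])

```text
time: 6.35
ee_pos: [0.5183, -0.2546, 0.1974]
tcp_rot: [180.0, 0.0, 89.9]
wrist_force: [0.8, -0.7, -0.6]
opening: 0.065
grasp_force: 0.0
```

Call:
play_rows(targets=[{"grip":60,"linear":[2.5,22.5,0],"delta_rot":[0,0,0]},{"grip":60,"linear":[2.5,22.5,0],"delta_rot":[0,0,0]},{"grip":60,"linear":[2.5,22.5,0],"delta_rot":[0,0,0]},{"grip":60,"linear":[2.5,22.5,0],"delta_rot":[0,0,0]},{"grip":60,"linear":[2.5,22.5,0],"delta_rot":[0,0,0]},{"grip":60,"linear":[2.5,22.5,0],"delta_rot":[0,0,0]},{"grip":60,"linear":[2.5,22.5,-4],"delta_rot":[0,0,0]},{"grip":60,"linear":[2.5,22.5,-7],"delta_rot":[0,0,0]},{"grip":60,"linear":[2.5,22.5,-7],"delta_rot":[0,0,0]}])

```text
time: 7.25
ee_pos: [0.5412, -0.0315, 0.1233]
tcp_rot: [-179.6, -0.0, 90.0]
wrist_force: [0.4, -0.5, -0.9]
opening: 0.0653
grasp_force: 0.0
```

Call:
play_rows(targets=[{"grip":200,"linear":[0,0,0],"delta_rot":[0,0,0]},{"grip":200,"linear":[0,0,0],"delta_rot":[0,0,0]},{"grip":200,"linear":[0,0,0],"delta_rot":[0,0,0]},{"grip":200,"linear":[0,0,0],"delta_rot":[0,0,0]},{"grip":200,"linear":[0,0,0],"delta_rot":[0,0,0]},{"grip":200,"linear":[0,0,0],"delta_rot":[0,0,0]}])

```text
time: 7.85
ee_pos: [0.5444, -0.0314, 0.1296]
tcp_rot: [179.8, 0.0, 90.0]
wrist_force: [-1.2, -1.1, 6.9]
opening: 0.0307
grasp_force: 40.0
```

Call:
play_rows(targets=[{"grip":200,"linear":[0,0,1.5],"delta_rot":[0,0,0]},{"grip":200,"linear":[0,0,4],"delta_rot":[0,0,0]},{"grip":200,"linear":[0,0,6],"delta_rot":[0,0,0]},{"grip":200,"linear":[-0.4,-3,6],"delta_rot":[0,0,0]},{"grip":200,"linear":[-1.1,-8,6],"delta_rot":[0,0,0]},{"grip":200,"linear":[-1.8,-13,6],"delta_rot":[0,0,0]},{"grip":200,"linear":[-2.5,-18,6],"delta_rot":[0,0,0]},{"grip":200,"linear":[-3.2,-23,6],"delta_rot":[0,0,0]},{"grip":200,"linear":[-3.9,-28,6],"delta_rot":[0,0,0]},{"grip":200,"linear":[-4.4,-32,6],"delta_rot":[0,0,0]}])

```text
time: 8.85
ee_pos: [0.4987, -0.3537, 0.1886]
tcp_rot: [179.9, 0.0, 90.0]
wrist_force: [0.5, 0.6, -2.3]
opening: 0.0305
grasp_force: 40.3
```

Call:
play_rows(targets=[{"grip":200,"linear":[0,0,-1],"delta_rot":[0,0,0]},{"grip":200,"linear":[0,0,-3],"delta_rot":[0,0,0]},{"grip":200,"linear":[0,0,-5],"delta_rot":[0,0,0]},{"grip":200,"linear":[0,0,-5.7],"delta_rot":[0,0,0]},{"grip":200,"linear":[0,0,-5.9],"delta_rot":[0,0,0]},{"grip":200,"linear":[0,0,-5.9],"delta_rot":[0,0,0]}])

```text
time: 9.45
ee_pos: [0.4997, -0.3511, 0.1299]
tcp_rot: [179.9, 0.1, 90.0]
wrist_force: [-0.5, -0.1, 0.8]
opening: 0.0303
grasp_force: 40.6
```

Call:
play_rows(targets=[{"grip":60,"linear":[0,0,0],"delta_rot":[0,0,0]},{"grip":60,"linear":[0,0,0],"delta_rot":[0,0,0]},{"grip":60,"linear":[0,0,0],"delta_rot":[0,0,0]},{"grip":60,"linear":[0,0,0],"delta_rot":[0,0,0]},{"grip":60,"linear":[0,0,2],"delta_rot":[0,0,0]},{"grip":60,"linear":[0,0,5],"delta_rot":[0,0,0]},{"grip":60,"linear":[0.2,2,7],"delta_rot":[0,0,0]},{"grip":60,"linear":[0.8,7,7],"delta_rot":[0,0,0]},{"grip":60,"linear":[1.3,12,7],"delta_rot":[0,0,0]},{"grip":60,"linear":[1.9,17,7],"delta_rot":[0,0,0]}])

```text
time: 10.45
ee_pos: [0.5182, -0.1806, 0.1985]
tcp_rot: [180.0, 0.0, 89.9]
wrist_force: [0.9, 0.5, 0.2]
opening: 0.0651
grasp_force: 0.0
```

Call:
play_rows(targets=[{"grip":60,"linear":[2.4,22.2,0],"delta_rot":[0,0,0]},{"grip":60,"linear":[2.4,22.2,0],"delta_rot":[0,0,0]},{"grip":60,"linear":[2.4,22.2,0],"delta_rot":[0,0,0]},{"grip":60,"linear":[2.4,22.2,0],"delta_rot":[0,0,0]},{"grip":60,"linear":[2.4,22.2,0],"delta_rot":[0,0,0]},{"grip":60,"linear":[2.4,22.2,0],"delta_rot":[0,0,0]},{"grip":60,"linear":[2.4,22.2,-3],"delta_rot":[0,0,0]},{"grip":60,"linear":[2.4,22.2,-6],"delta_rot":[0,0,0]},{"grip":60,"linear":[2.4,22.2,-7],"delta_rot":[0,0,0]},{"grip":60,"linear":[2.4,22.2,-7],"delta_rot":[0,0,0]}])

```text
time: 11.45
ee_pos: [0.5415, 0.0392, 0.1271]
tcp_rot: [-179.9, 0.0, 90.0]
wrist_force: [-0.5, 0.6, 0.2]
opening: 0.0651
grasp_force: 0.0
```

Call:
play_rows(targets=[{"grip":200,"linear":[0,0,0],"delta_rot":[0,0,0]},{"grip":200,"linear":[0,0,0],"delta_rot":[0,0,0]},{"grip":200,"linear":[0,0,0],"delta_rot":[0,0,0]},{"grip":200,"linear":[0,0,0],"delta_rot":[0,0,0]},{"grip":200,"linear":[0,0,0],"delta_rot":[0,0,0]},{"grip":200,"linear":[0,0,0],"delta_rot":[0,0,0]}])

```text
time: 12.05
ee_pos: [0.5432, 0.0399, 0.1301]
tcp_rot: [179.8, -0.0, 90.0]
wrist_force: [-0.4, -0.9, 6.2]
opening: 0.0308
grasp_force: 39.5
```

Call:
play_rows(targets=[{"grip":200,"linear":[0,0,1.5],"delta_rot":[0,0,0]},{"grip":200,"linear":[0,0,4],"delta_rot":[0,0,0]},{"grip":200,"linear":[0,0,6],"delta_rot":[0,0,0]},{"grip":200,"linear":[-0.4,-3,6],"delta_rot":[0,0,0]},{"grip":200,"linear":[-1.1,-7.8,6],"delta_rot":[0,0,0]},{"grip":200,"linear":[-1.8,-12.6,6],"delta_rot":[0,0,0]},{"grip":200,"linear":[-2.5,-17.4,6],"delta_rot":[0,0,0]},{"grip":200,"linear":[-3.2,-22.2,6],"delta_rot":[0,0,0]},{"grip":200,"linear":[-3.9,-27,6],"delta_rot":[0,0,0]},{"grip":200,"linear":[-4.3,-31.5,6],"delta_rot":[0,0,0]}])

```text
time: 13.05
ee_pos: [0.4984, -0.2771, 0.1893]
tcp_rot: [180.0, 0.0, 90.0]
wrist_force: [0.9, 0.9, -3.6]
opening: 0.0306
grasp_force: 40.5
```

Call:
play_rows(targets=[{"grip":200,"linear":[0,0,-1],"delta_rot":[0,0,0]},{"grip":200,"linear":[0,0,-3],"delta_rot":[0,0,0]},{"grip":200,"linear":[0,0,-5],"delta_rot":[0,0,0]},{"grip":200,"linear":[0,0,-5.7],"delta_rot":[0,0,0]},{"grip":200,"linear":[0,0,-5.9],"delta_rot":[0,0,0]},{"grip":200,"linear":[0,0,-5.9],"delta_rot":[0,0,0]}])

```text
time: 13.65
ee_pos: [0.4994, -0.275, 0.1308]
tcp_rot: [180.0, 0.0, 90.0]
wrist_force: [-2.1, 0.3, 1.4]
opening: 0.0304
grasp_force: 40.8
```

Call:
play_rows(targets=[{"grip":60,"linear":[0,0,0],"delta_rot":[0,0,0]},{"grip":60,"linear":[0,0,0],"delta_rot":[0,0,0]},{"grip":60,"linear":[0,0,0],"delta_rot":[0,0,0]},{"grip":60,"linear":[0,0,0],"delta_rot":[0,0,0]},{"grip":60,"linear":[0,0,2],"delta_rot":[0,0,0]},{"grip":60,"linear":[0,0,5],"delta_rot":[0,0,0]},{"grip":60,"linear":[0.2,2,7],"delta_rot":[0,0,0]},{"grip":60,"linear":[0.6,6,7],"delta_rot":[0,0,0]},{"grip":60,"linear":[1.2,10,7],"delta_rot":[0,0,0]},{"grip":60,"linear":[1.2,10,7],"delta_rot":[0,0,0]}])

```text
time: 14.65
ee_pos: [0.5118, -0.1716, 0.1998]
tcp_rot: [180.0, -0.0, 90.2]
wrist_force: [0.4, -1.5, -1.2]
opening: 0.0657
grasp_force: 0.0
```

```bash
python3 - <<'E'
from h import *
np.set_printoptions(precision=4,suppress=True)
print(bot.get_obs()["ee_pos"])
for c in("top","side"):
    p=bot.camera(c)
    print(c);blobs(p,.147,.16,(.4,.6,-.5,-.2))
    blobs(p,.026,.042,(.56,.7,-.2,.15))
    if c=="side": save(p,"d.png")
E
```

```text
[ 0.5118 -0.1716  0.1998]
top
99 mean [ 0.498  -0.3495  0.1525] circ [ 0.4985 -0.3498] 0.0162 rgb [153 130  54] px [372 214  11  11]
105 mean [ 0.4987 -0.4293  0.1522] circ [ 0.4987 -0.4293] 0.017 rgb [ 35  62 110] px [400 214  12  12]
130 mean [0.596  0.0135 0.0323] circ [0.5964 0.0136] 0.0201 rgb [60 52 39] px [241 183  13  13]
130 mean [ 0.5936 -0.0713  0.0329] circ [ 0.5939 -0.0714] 0.0202 rgb [ 82 140  92] px [269 184  13  14]
side
182 mean [ 0.5013 -0.2801  0.1527] circ [ 0.5014 -0.2793] 0.0171 rgb [153  27  18] px [250 272  16  15]
215 mean [ 0.5015 -0.3541  0.1529] circ [ 0.5021 -0.3528] 0.0169 rgb [132 105   5] px [254 303  17  17]
260 mean [ 0.501  -0.4343  0.1528] circ [ 0.5006 -0.4326] 0.0174 rgb [17 48 98] px [259 341  18  19]
74 mean [0.6083 0.0051 0.0328] circ [0.6079 0.0055] 0.0185 rgb [64 54 39] px [281 208   8  12]
171 mean [ 0.5975 -0.0764  0.0333] circ [ 0.5976 -0.0743] 0.0212 rgb [ 60 121  72] px [278 231  15  13]
```

View pics/d.png

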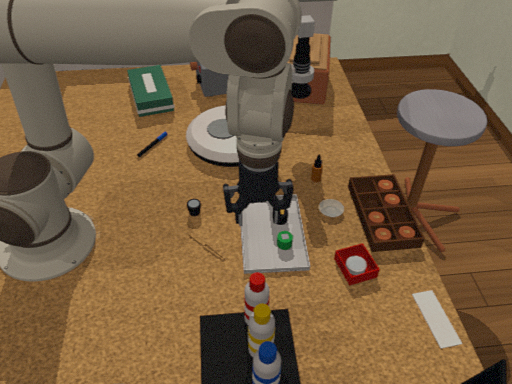

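```bash
python3 - <<'E'
from h import *
o=bot.get_obs(); print(o["q"].round(1),o["ee_pos"],o["tcp_rot"],o["time"])
E
```

```text
[-18.8   3.1   4.5  91.4  -0.   71.1] [ 0.51150238 -0.17437613  0.19947961] [1.79982318e+02 1.65100495e-02 9.01081062e+01] 14.75
```

Call:
play_rows(targets=[{"grip":60,"linear":[2,2.5,-1],"delta_rot":[0,0,0.15]},{"grip":60,"linear":[4,5,-2],"delta_rot":[0,0,0.3]},{"grip":60,"linear":[6,7.5,-3],"delta_rot":[0,0,0.45]},{"grip":60,"linear":[8.4,10.1,-4],"delta_rot":[0,0,0.59]},{"grip":60,"linear":[8.4,10.1,-5],"delta_rot":[0,0,0.73]},{"grip":60,"linear":[8.4,10.1,-6],"delta_rot":[0,0,0.87]},{"grip":60,"linear":[8.4,10.1,-7],"delta_rot":[0,0,1.01]},{"grip":60,"linear":[8.4,10.1,-8],"delta_rot":[0,0,1.15]},{"grip":60,"linear":[8.4,10.1,-8],"delta_rot":[0,0,1.29]},{"grip":60,"linear":[8.4,10.1,-8],"delta_rot":[0,0,1.43]}])

```text
time: 15.75
ee_pos: [0.5951, -0.0753, 0.1185]
tcp_rot: [-180.0, -0.1, 172.2]
wrist_force: [-0.7, -0.1, -0.8]
opening: 0.0652
grasp_force: 0.0
```

Call:
play_rows(targets=[{"grip":60,"linear":[0,0,-2],"delta_rot":[0,0,0.14]},{"grip":60,"linear":[0,0,-4],"delta_rot":[0,0,0.14]},{"grip":60,"linear":[0,0,-5],"delta_rot":[0,0,0.14]},{"grip":60,"linear":[0,0,-5],"delta_rot":[0,0,0.14]},{"grip":60,"linear":[0,0,-5],"delta_rot":[0,0,0.14]}])

```text
time: 16.25
ee_pos: [0.5955, -0.0746, 0.0698]
tcp_rot: [-180.0, 0.0, 179.9]
wrist_force: [0.3, -0.5, -0.2]
opening: 0.0649
grasp_force: 0.0
```

```bash
python3 - <<'E'
from h import *
o=bot.get_obs();print(o["time"],o["ee_pos"],o["tcp_rot"])
p=bot.camera("side")
cv2.imwrite("pics/e.png",cv2.resize(p["color"][170:290,200:360],(800,600))[:,:,::-1])
E
```

```text
16.25 [ 0.59547105 -0.07456045  0.06978056] [-1.79996104e+02  1.29668293e-02  1.79896252e+02]
```

View pics/e.png

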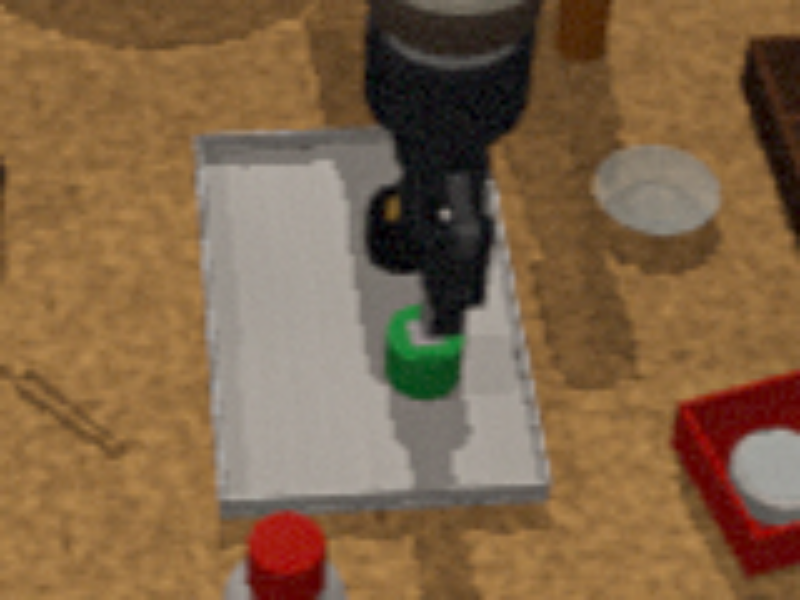

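```bash
python3 - <<'E'
from h import *
np.set_printoptions(precision=4,suppress=True)
for c in ("side","top"):
    p=bot.camera(c); print(c)
    blobs(p,.075,.11,(.5,.7,-.2,.1)); blobs(p,.026,.045,(.56,.7,-.2,.15))
E
```

```text
side
18 mean [ 0.5884 -0.0418  0.0938] circ [ 0.5896 -0.0427] 0.0038 rgb [22 21 22] px [280 206   2  10]
53 mean [ 0.5949 -0.1173  0.093 ] circ [ 0.5966 -0.1136] 0.0115 rgb [49 48 46] px [284 229  10   9]
73 mean [0.5909 0.0076 0.0325] circ [0.5995 0.0109] 0.0211 rgb [33 28 20] px [274 207  10  12]
125 mean [ 0.5944 -0.0797  0.0329] circ [ 0.5974 -0.0743] 0.021 rgb [ 48 113  62] px [278 231  15  14]
top
129 mean [0.596  0.0134 0.033 ] circ [0.5965 0.0138] 0.0201 rgb [65 57 42] px [241 183  13  13]
```

Call:
play_rows(targets=[{"grip":60,"linear":[0,0,-1.5],"delta_rot":[0,0,0]},{"grip":60,"linear":[0,0,-3],"delta_rot":[0,0,0]},{"grip":60,"linear":[0,0,-4.2],"delta_rot":[0,0,0]},{"grip":60,"linear":[0,0,-5],"delta_rot":[0,0,0]},{"grip":60,"linear":[0,0,-5.6],"delta_rot":[0,0,0]},{"grip":60,"linear":[0,0,-6],"delta_rot":[0,0,0]},{"grip":60,"linear":[0,0,-6],"delta_rot":[0,0,0]}])

```text
time: 17.1
ee_pos: [0.5951, -0.074, 0.0088]
tcp_rot: [180.0, -0.0, 180.0]
wrist_force: [0.7, 0.0, 0.2]
opening: 0.0652
grasp_force: 0.0
```

Call:
play_rows(targets=[{"grip":180,"linear":[0,0,0],"delta_rot":[0,0,0]},{"grip":180,"linear":[0,0,0],"delta_rot":[0,0,0]},{"grip":180,"linear":[0,0,0],"delta_rot":[0,0,0]},{"grip":180,"linear":[0,0,0],"delta_rot":[0,0,0]},{"grip":180,"linear":[0,0,0],"delta_rot":[0,0,0]},{"grip":180,"linear":[0,0,0],"delta_rot":[0,0,0]}], force=30)

```text
time: 17.7
ee_pos: [0.5958, -0.0741, 0.01]
tcp_rot: [-180.0, 0.1, 180.0]
wrist_force: [-0.5, -0.6, 5.1]
opening: 0.0388
grasp_force: 30.5
```

Call:
play_rows(targets=[{"grip":180,"linear":[0,0,1],"delta_rot":[0,0,0]},{"grip":180,"linear":[0,0,3],"delta_rot":[0,0,0]},{"grip":180,"linear":[0,0,6],"delta_rot":[0,0,0]},{"grip":180,"linear":[0,0,9.5],"delta_rot":[0,0,0]},{"grip":180,"linear":[0,0,13],"delta_rot":[0,0,0]},{"grip":180,"linear":[0,0,14],"delta_rot":[0,0,0]},{"grip":180,"linear":[0,0,14],"delta_rot":[0,0,0]}])

```text
time: 18.4
ee_pos: [0.5961, -0.0741, 0.1512]
tcp_rot: [-180.0, 0.2, 180.0]
wrist_force: [-0.8, -0.4, -0.7]
opening: 0.0388
grasp_force: 30.3
```

```bash
python3 - <<'E'
from h import *
np.set_printoptions(precision=4,suppress=True)
for c,s in (("top",(131,226)),("side",(222,128))):
    p=bot.camera(c); im=cv2.imread("pics/"+c+"0.png").astype(int)
    d=np.abs(im-np.median(im[s[1]-3:s[1]+4,s[0]-3:s[0]+4].reshape(-1,3),0)).max(2)<28
    n,l,st,_=cv2.connectedComponentsWithStats(d.astype(np.uint8),connectivity=4); i=l[s[1],s[0]]
    k=(l==i).astype(np.uint8); k=cv2.morphologyEx(k,cv2.MORPH_OPEN,np.ones((5,5),np.uint8))
    cn=max(cv2.findContours(k,cv2.RETR_EXTERNAL,cv2.CHAIN_APPROX_NONE)[0],key=len); h=cv2.convexHull(cn)[:,0].astype(float)
    w=world(p,cn[:,0,0],cn[:,0,1],.054); 
    A=np.c_[2*w[:,:2],np.ones(len(w))]; q=np.linalg.lstsq(A,(w[:,:2]**2).sum(1),rcond=None)[0]
    print(c,st[i],"circle",q[:2],"r",np.sqrt(q[2]+q[:2]@q[:2]),"encl",cv2.minEnclosingCircle(w[:,:2].astype(np.float32)))
    for x in bot.trace(p,"mount_green_mid")[:1]:
        W=cloud(p)[x["pixels"]]; print("green",x["conf"],np.median(W,0),W.min(0),W.max(0))
o=bot.get_obs();print(o["time"],o["ee_pos"],o["opening"],o["wrist_force"])
E
```

```text
top [114 210  33  33 831] circle [0.4714 0.3643] r 0.04722253182304569 encl ((0.47152599692344666, 0.36321812868118286), 0.049477919936180115)
side [207 116  43  21 487] circle [0.4741 0.3621] r 0.045099273442751914 encl ((0.47370532155036926, 0.3610764443874359), 0.04873775690793991)
green 0.58 [ 0.5837 -0.0815  0.1676] [ 0.577  -0.1044  0.0008] [0.618  0.111  0.2016]
18.6 [ 0.5945 -0.0739  0.1473] 0.03919385046590546 [ 0.5495  0.3539 -1.0263]
```

Call:
play_rows(targets=[{"grip":180,"linear":[-0.8,2.5,0],"delta_rot":[0,0,0]},{"grip":180,"linear":[-2,7,0],"delta_rot":[0,0,0]},{"grip":180,"linear":[-3.3,11.7,0],"delta_rot":[0,0,0]},{"grip":180,"linear":[-4.6,16.4,0],"delta_rot":[0,0,0]},{"grip":180,"linear":[-5.9,21.1,0],"delta_rot":[0,0,0]},{"grip":180,"linear":[-7.2,25.8,0],"delta_rot":[0,0,0]},{"grip":180,"linear":[-8.5,30.5,0],"delta_rot":[0,0,0]},{"grip":180,"linear":[-9.8,35.2,0],"delta_rot":[0,0,0]},{"grip":180,"linear":[-11.2,39.8,0],"delta_rot":[0,0,0]},{"grip":180,"linear":[-12.2,43.5,0],"delta_rot":[0,0,0]}])

```text
time: 19.6
ee_pos: [0.4716, 0.363, 0.1477]
tcp_rot: [-179.9, -0.1, -180.0]
wrist_force: [1.0, -0.4, 0.2]
opening: 0.039
grasp_force: 30.4
```

Call:
play_rows(targets=[{"grip":180,"linear":[0,0,-1.5],"delta_rot":[0,0,0]},{"grip":180,"linear":[0,0,-4],"delta_rot":[0,0,0]},{"grip":180,"linear":[0,0,-6],"delta_rot":[0,0,0]},{"grip":180,"linear":[0,0,-7],"delta_rot":[0,0,0]},{"grip":180,"linear":[0,0,-7],"delta_rot":[0,0,0]},{"grip":180,"linear":[0,0,-7],"delta_rot":[0,0,0]}])

```text
time: 20.2
ee_pos: [0.4735, 0.3606, 0.0796]
tcp_rot: [-180.0, -0.0, 179.9]
wrist_force: [0.1, 0.0, -0.2]
opening: 0.0388
grasp_force: 30.4
```

```bash
python3 - <<'E'
from h import *
np.set_printoptions(precision=4,suppress=True)
for c in ("side","top"):
    p=bot.camera(c); print(c)
    blobs(p,.085,.12,(.42,.53,.3,.43))
    if c=="side": cv2.imwrite("pics/f.png",cv2.resize(p["color"][60:180,160:320],(800,600))[:,:,::-1])
o=bot.get_obs();print(o["time"],o["ee_pos"],o["opening"],o["wrist_force"])
E
```

```text
side
95 mean [0.4742 0.3392 0.0994] circ [0.4743 0.3479] 0.0246 rgb [45 63 46] px [217 113  13  13]
top
23 mean [0.4577 0.3506 0.0986] circ [0.4594 0.3474] 0.0191 rgb [ 60 101  66] px [124 226  13   6]
20.3 [0.4739 0.3611 0.0804] 0.03867250141921312 [ 0.4944  0.1196 -0.4397]
```

View pics/f.png

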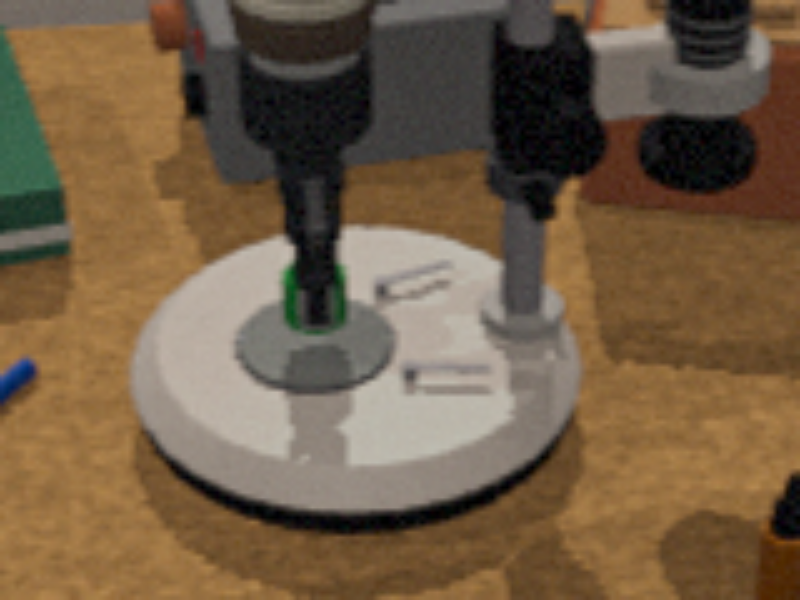

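The mount, at crop (315,300), hangs upright in line with the plate's centre at (315,345), so I lower it now.

Call:
play_rows(targets=[{"grip":180,"linear":[0,0.1,-0.7],"delta_rot":[0,0,0]},{"grip":180,"linear":[0,0.1,-1.3],"delta_rot":[0,0,0]},{"grip":180,"linear":[0,0.1,-1.7],"delta_rot":[0,0,0]},{"grip":180,"linear":[0,0.1,-1.8],"delta_rot":[0,0,0]},{"grip":180,"linear":[0,0.1,-1.8],"delta_rot":[0,0,0]},{"grip":180,"linear":[0,0.1,-1.8],"delta_rot":[0,0,0]}])

```text
time: 20.9
ee_pos: [0.4733, 0.3619, 0.0612]
tcp_rot: [-180.0, -0.0, 180.0]
wrist_force: [0.1, -0.9, -1.0]
opening: 0.039
grasp_force: 30.5
```

Call:
play_rows(targets=[{"grip":180,"linear":[0,0,-0.1],"delta_rot":[0,0,0]},{"grip":180,"linear":[0,0,-0.2],"delta_rot":[0,0,0]},{"grip":180,"linear":[0,0,-0.2],"delta_rot":[0,0,0]},{"grip":180,"linear":[0,0,-0.2],"delta_rot":[0,0,0]}])

```text
time: 21.3
ee_pos: [0.4734, 0.362, 0.061]
tcp_rot: [180.0, 0.1, 180.0]
wrist_force: [-4.7, -3.3, 11.6]
opening: 0.0394
grasp_force: 31.5
```

Call:
play_rows(targets=[{"grip":180,"linear":[0,0,0.1],"delta_rot":[0,0,0]},{"grip":60,"linear":[0,0,0.1],"delta_rot":[0,0,0]},{"grip":60,"linear":[0,0,0.1],"delta_rot":[0,0,0]},{"grip":60,"linear":[0,0,0.1],"delta_rot":[0,0,0]},{"grip":60,"linear":[0,0,0.1],"delta_rot":[0,0,0]},{"grip":60,"linear":[0,0,1],"delta_rot":[0,0,0]},{"grip":60,"linear":[0,0,3],"delta_rot":[0,0,0]},{"grip":60,"linear":[0,0,6],"delta_rot":[0,0,0]},{"grip":60,"linear":[0,0,10],"delta_rot":[0,0,0]},{"grip":60,"linear":[0,0,14],"delta_rot":[0,0,0]}])

```text
time: 22.3
ee_pos: [0.473, 0.3617, 0.2012]
tcp_rot: [-180.0, -0.0, 180.0]
wrist_force: [0.4, -0.3, 0.4]
opening: 0.0651
grasp_force: 0.0
```

Call:
play_rows(targets=[{"grip":60,"linear":[0.2,-4.5,0],"delta_rot":[0,0,-0.14]},{"grip":60,"linear":[0.4,-9,0],"delta_rot":[0,0,-0.28]},{"grip":60,"linear":[0.6,-13.5,0],"delta_rot":[0,0,-0.42]},{"grip":60,"linear":[0.8,-18,0],"delta_rot":[0,0,-0.56]},{"grip":60,"linear":[1,-22.5,0],"delta_rot":[0,0,-0.7]},{"grip":60,"linear":[1.2,-27,0],"delta_rot":[0,0,-0.84]},{"grip":60,"linear":[1.4,-31.5,0],"delta_rot":[0,0,-0.98]},{"grip":60,"linear":[1.6,-36,0],"delta_rot":[0,0,-1.12]},{"grip":60,"linear":[1.8,-40.5,0],"delta_rot":[0,0,-1.26]},{"grip":60,"linear":[2,-45,0],"delta_rot":[0,0,-1.4]}])

```text
time: 23.3
ee_pos: [0.4931, -0.0899, 0.2003]
tcp_rot: [179.9, 0.0, 99.4]
wrist_force: [1.6, 0.3, -0.9]
opening: 0.0656
grasp_force: 0.0
```

```bash
python3 - <<'E'
from h import *
np.set_printoptions(precision=4,suppress=True)
for c in ("top","side"):
    p=bot.camera(c); print(c)
    blobs(p,.078,.095,(.42,.53,.3,.43)); blobs(p,.147,.16,(.4,.6,-.5,-.2))
    if c=="top": cv2.imwrite("pics/g.png",cv2.resize(p["color"][190:260,85:185],(800,560),interpolation=2)[:,:,::-1])
o=bot.get_obs();print(o["time"],o["ee_pos"],o["tcp_rot"])
E
```

```text
top
145 mean [0.4716 0.363  0.0842] circ [0.4719 0.3634] 0.0199 rgb [ 81 141  92] px [121 218  14  14]
105 mean [ 0.498  -0.2749  0.1527] circ [ 0.4986 -0.2757] 0.0166 rgb [135  38  34] px [345 213  12  12]
99 mean [ 0.4984 -0.3489  0.1523] circ [ 0.4987 -0.3497] 0.0164 rgb [156 132  55] px [371 214  12  11]
109 mean [ 0.4983 -0.4287  0.1525] circ [ 0.4989 -0.4296] 0.0165 rgb [ 36  64 111] px [400 214  12  12]
side
47 mean [0.4662 0.359  0.0843] circ [0.4682 0.3598] 0.02 rgb [ 67 124  76] px [217 116   6  10]
183 mean [ 0.5012 -0.2799  0.1528] circ [ 0.502  -0.2787] 0.0167 rgb [116  17  12] px [250 272  16  15]
210 mean [ 0.5012 -0.3539  0.1529] circ [ 0.5022 -0.3526] 0.0166 rgb [132 105   4] px [254 303  17  16]
254 mean [ 0.5008 -0.434   0.1529] circ [ 0.5007 -0.4329] 0.0164 rgb [17 48 98] px [259 341  18  19]
23.4 [ 0.4931 -0.0924  0.1998] [179.9797   0.0678  99.1858]
```

View pics/g.png

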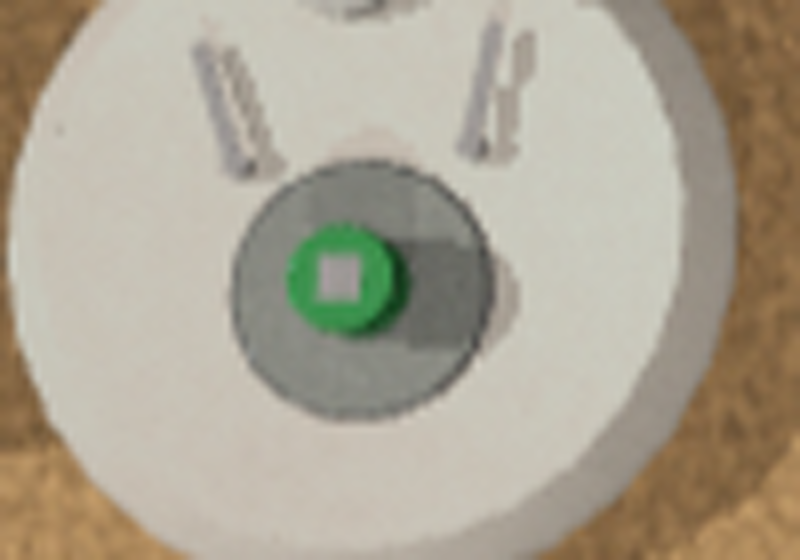

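The mount sits on the plate with its metal square up, about 1 mm off centre. Next the bottles go back, red first.

Call:
play_rows(targets=[{"grip":60,"linear":[0.2,-4.5,0],"delta_rot":[0,0,-0.1]},{"grip":60,"linear":[0.4,-9,0],"delta_rot":[0,0,-0.17]},{"grip":60,"linear":[0.6,-13.5,0],"delta_rot":[0,0,-0.17]},{"grip":60,"linear":[0.7,-17,0],"delta_rot":[0,0,-0.17]},{"grip":60,"linear":[0.7,-18.8,-1],"delta_rot":[0,0,-0.17]},{"grip":60,"linear":[0.7,-18.8,-3],"delta_rot":[0,0,-0.17]},{"grip":60,"linear":[0.7,-18.8,-3],"delta_rot":[0,0,-0.17]},{"grip":60,"linear":[0.7,-18.8,-3],"delta_rot":[0,0,-0.17]}])

```text
time: 24.2
ee_pos: [0.5002, -0.275, 0.1693]
tcp_rot: [-180.0, -0.0, 90.1]
wrist_force: [0.0, 0.0, 1.0]
opening: 0.0653
grasp_force: 0.0
```

Next I correct y by -2 mm, descend to about 0.129 and grip.

Call:
play_rows(targets=[{"grip":60,"linear":[0,-0.2,-1.5],"delta_rot":[0,0,0]},{"grip":60,"linear":[0,-0.2,-3],"delta_rot":[0,0,0]},{"grip":60,"linear":[0,-0.2,-4],"delta_rot":[0,0,0]},{"grip":60,"linear":[0,-0.2,-4],"delta_rot":[0,0,0]},{"grip":200,"linear":[0,-0.2,-4],"delta_rot":[0,0,0]},{"grip":200,"linear":[0,-0.2,-4],"delta_rot":[0,0,0]},{"grip":200,"linear":[0,-0.2,-4],"delta_rot":[0,0,0]},{"grip":200,"linear":[0,-0.2,-4],"delta_rot":[0,0,0]},{"grip":200,"linear":[0,-0.2,-4],"delta_rot":[0,0,0]},{"grip":200,"linear":[0,-0.2,-4],"delta_rot":[0,0,0]}], force=40)

```text
time: 25.2
ee_pos: [0.5005, -0.2782, 0.1301]
tcp_rot: [179.9, 0.0, 90.0]
wrist_force: [-1.1, -0.4, 6.1]
opening: 0.0312
grasp_force: 39.9
```

Call:
play_rows(targets=[{"grip":200,"linear":[0,0,1.5],"delta_rot":[0,0,0]},{"grip":200,"linear":[0,0,4],"delta_rot":[0,0,0]},{"grip":200,"linear":[0,0,6],"delta_rot":[0,0,0]},{"grip":200,"linear":[0.5,3,6],"delta_rot":[0,0,0]},{"grip":200,"linear":[1.1,7.8,6],"delta_rot":[0,0,0]},{"grip":200,"linear":[1.8,12.6,6],"delta_rot":[0,0,0]},{"grip":200,"linear":[2.5,17.4,6],"delta_rot":[0,0,0]},{"grip":200,"linear":[3.2,22.2,6],"delta_rot":[0,0,0]},{"grip":200,"linear":[3.9,27,6],"delta_rot":[0,0,0]},{"grip":200,"linear":[4.35,31.8,6],"delta_rot":[0,0,0]}])

```text
time: 26.2
ee_pos: [0.5438, 0.042, 0.1898]
tcp_rot: [180.0, -0.0, 90.0]
wrist_force: [1.3, -0.3, -2.7]
opening: 0.0305
grasp_force: 40.5
```

Call:
play_rows(targets=[{"grip":200,"linear":[0,0.05,0],"delta_rot":[0,0,0]},{"grip":200,"linear":[0,0.05,-1],"delta_rot":[0,0,0]},{"grip":200,"linear":[0,0.05,-3],"delta_rot":[0,0,0]},{"grip":200,"linear":[0,0.05,-4.5],"delta_rot":[0,0,0]},{"grip":200,"linear":[0,0.05,-5.3],"delta_rot":[0,0,0]},{"grip":200,"linear":[0,0.05,-5.3],"delta_rot":[0,0,0]},{"grip":200,"linear":[0,0.05,-5.3],"delta_rot":[0,0,0]}])

```text
time: 26.9
ee_pos: [0.5439, 0.04, 0.1367]
tcp_rot: [180.0, -0.0, 90.0]
wrist_force: [-0.1, -0.7, -2.7]
opening: 0.0306
grasp_force: 40.3
```

Call:
play_rows(targets=[{"grip":200,"linear":[0,0.1,-0.3],"delta_rot":[0,0,0]},{"grip":200,"linear":[0,0.1,-0.6],"delta_rot":[0,0,0]},{"grip":200,"linear":[0,0.1,-0.7],"delta_rot":[0,0,0]},{"grip":200,"linear":[0,0.1,-0.7],"delta_rot":[0,0,0]},{"grip":200,"linear":[0,0.1,-0.7],"delta_rot":[0,0,0]}])

```text
time: 27.4
ee_pos: [0.5445, 0.0417, 0.131]
tcp_rot: [179.8, -0.0, 90.0]
wrist_force: [-0.6, 1.3, 5.6]
opening: 0.031
grasp_force: 41.3
```

Call:
play_rows(targets=[{"grip":60,"linear":[0,0,0],"delta_rot":[0,0,0]},{"grip":60,"linear":[0,0,0],"delta_rot":[0,0,0]},{"grip":60,"linear":[0,0,0],"delta_rot":[0,0,0]},{"grip":60,"linear":[0,0,0],"delta_rot":[0,0,0]},{"grip":60,"linear":[0,0,2],"delta_rot":[0,0,0]},{"grip":60,"linear":[0,0,5],"delta_rot":[0,0,0]},{"grip":60,"linear":[0,-2,7],"delta_rot":[0,0,0]},{"grip":60,"linear":[-0.6,-6.7,7],"delta_rot":[0,0,0]},{"grip":60,"linear":[-1.2,-11.4,7],"delta_rot":[0,0,0]},{"grip":60,"linear":[-1.8,-16,7],"delta_rot":[0,0,0]}])

```text
time: 28.4
ee_pos: [0.5255, -0.12, 0.1994]
tcp_rot: [180.0, 0.0, 90.1]
wrist_force: [1.1, -0.7, -0.1]
opening: 0.0654
grasp_force: 0.0
```

```bash
python3 - <<'E'
from h import *
np.set_printoptions(precision=4,suppress=True)
for c in ("top","side"):
    p=bot.camera(c); print(c)
    blobs(p,.147,.16,(.4,.65,-.5,.15))
o=bot.get_obs();print(o["time"],o["ee_pos"],o["tcp_rot"])
E
```

```text
top
99 mean [0.5415 0.0518 0.1528] circ [0.5414 0.0521] 0.0166 rgb [159  46  41] px [228 195  12  11]
101 mean [ 0.4978 -0.349   0.1521] circ [ 0.4981 -0.3493] 0.0171 rgb [155 131  55] px [371 214  12  11]
104 mean [ 0.4985 -0.4296  0.1519] circ [ 0.4988 -0.4303] 0.0167 rgb [ 36  64 112] px [400 214  12  12]
side
210 mean [ 0.5013 -0.354   0.153 ] circ [ 0.5014 -0.3516] 0.0175 rgb [133 105   4] px [254 303  17  17]
254 mean [ 0.5008 -0.434   0.1528] circ [ 0.5012 -0.4331] 0.017 rgb [16 47 97] px [259 341  18  18]
28.5 [ 0.525  -0.123   0.1991] [-179.9835    0.0633   89.7146]
```

Red stands about 8 mm too far in +y because it swung during the carry. I'll regrip it and shift it gently.

Call:
play_rows(targets=[{"grip":60,"linear":[0.5,4,0],"delta_rot":[0,0,0]},{"grip":60,"linear":[1,8,0],"delta_rot":[0,0,0]},{"grip":60,"linear":[1.5,12,0],"delta_rot":[0,0,0]},{"grip":60,"linear":[1.8,15.5,0],"delta_rot":[0,0,0]},{"grip":60,"linear":[1.8,17.2,0],"delta_rot":[0,0,0]},{"grip":60,"linear":[1.8,17.2,-2],"delta_rot":[0,0,0]},{"grip":60,"linear":[1.8,17.2,-4.5],"delta_rot":[0,0,0]},{"grip":60,"linear":[1.8,17.2,-6.5],"delta_rot":[0,0,0]},{"grip":60,"linear":[1.8,17.2,-7],"delta_rot":[0,0,0]},{"grip":60,"linear":[1.8,17.2,-7],"delta_rot":[0,0,0]}])

```text
time: 29.5
ee_pos: [0.5434, 0.0538, 0.1288]
tcp_rot: [-179.9, 0.0, 90.0]
wrist_force: [0.6, -0.2, 0.5]
opening: 0.0651
grasp_force: 0.0
```

Call:
play_rows(targets=[{"grip":200,"linear":[0,0,0],"delta_rot":[0,0,0]},{"grip":200,"linear":[0,0,0],"delta_rot":[0,0,0]},{"grip":200,"linear":[0,0,0],"delta_rot":[0,0,0]},{"grip":200,"linear":[0,0,0],"delta_rot":[0,0,0]},{"grip":200,"linear":[0,0,0],"delta_rot":[0,0,0]}])

```text
time: 30.0
ee_pos: [0.5443, 0.0535, 0.1307]
tcp_rot: [179.9, -0.0, 90.0]
wrist_force: [-1.3, 0.7, 5.4]
opening: 0.0306
grasp_force: 39.7
```

Call:
play_rows(targets=[{"grip":200,"linear":[0,0,0.4],"delta_rot":[0,0,0]},{"grip":200,"linear":[0,0,0.8],"delta_rot":[0,0,0]},{"grip":200,"linear":[0,-0.2,0.8],"delta_rot":[0,0,0]},{"grip":200,"linear":[0,-0.4,0.8],"delta_rot":[0,0,0]},{"grip":200,"linear":[0,-0.6,0.8],"delta_rot":[0,0,0]},{"grip":200,"linear":[0,-0.8,0.8],"delta_rot":[0,0,0]},{"grip":200,"linear":[0,-0.8,0.8],"delta_rot":[0,0,0]},{"grip":200,"linear":[0,-0.8,0.5],"delta_rot":[0,0,0]},{"grip":200,"linear":[0,-0.8,0.2],"delta_rot":[0,0,0]},{"grip":200,"linear":[0,-0.8,0.1],"delta_rot":[0,0,0]}])

```text
time: 31.0
ee_pos: [0.5439, 0.0455, 0.1307]
tcp_rot: [180.0, -0.0, 90.0]
wrist_force: [-2.9, -0.0, 7.8]
opening: 0.0309
grasp_force: 41.0
```

Call:
play_rows(targets=[{"grip":200,"linear":[0,0,0],"delta_rot":[0,0,0]},{"grip":60,"linear":[0,0,0],"delta_rot":[0,0,0]},{"grip":60,"linear":[0,0,0],"delta_rot":[0,0,0]},{"grip":60,"linear":[0,0,0],"delta_rot":[0,0,0]},{"grip":60,"linear":[0,0,2],"delta_rot":[0,0,0]},{"grip":60,"linear":[0,0,5],"delta_rot":[0,0,0]},{"grip":60,"linear":[0,-2,7],"delta_rot":[0,0,0]},{"grip":60,"linear":[-0.6,-6.5,7],"delta_rot":[0,0,0]},{"grip":60,"linear":[-1.2,-11,7],"delta_rot":[0,0,0]},{"grip":60,"linear":[-1.8,-15.5,7],"delta_rot":[0,0,0]}])

```text
time: 32.0
ee_pos: [0.5256, -0.1109, 0.2005]
tcp_rot: [180.0, 0.0, 90.1]
wrist_force: [1.6, -1.0, -0.1]
opening: 0.0656
grasp_force: 0.0
```

Call:
play_rows(targets=[{"grip":60,"linear":[-0.6,-4.5,0],"delta_rot":[0,0,0]},{"grip":60,"linear":[-1.2,-9,0],"delta_rot":[0,0,0]},{"grip":60,"linear":[-1.8,-13.5,0],"delta_rot":[0,0,0]},{"grip":60,"linear":[-2.5,-18,0],"delta_rot":[0,0,0]},{"grip":60,"linear":[-2.5,-22,0],"delta_rot":[0,0,0]},{"grip":60,"linear":[-2.5,-24,0],"delta_rot":[0,0,0]},{"grip":60,"linear":[-2.5,-24,0],"delta_rot":[0,0,0]}])

```text
time: 32.7
ee_pos: [0.5003, -0.352, 0.1994]
tcp_rot: [-180.0, -0.0, 89.8]
wrist_force: [-0.1, 0.1, -0.3]
opening: 0.0653
grasp_force: 0.0
```

```bash
python3 - <<'E'
from h import *
np.set_printoptions(precision=4,suppress=True)
for c in ("top","side"):
    p=bot.camera(c); print(c)
    blobs(p,.147,.16,(.4,.65,-.5,.15))
o=bot.get_obs();print(o["time"],o["ee_pos"],o["tcp_rot"])
E
```

```text
top
96 mean [0.5415 0.044  0.1528] circ [0.5412 0.043 ] 0.0162 rgb [159  44  40] px [231 195  11  11]
107 mean [ 0.4977 -0.3488  0.1523] circ [ 0.4981 -0.3493] 0.0165 rgb [189 164  71] px [371 214  12  11]
side
216 mean [ 0.5013 -0.354   0.1528] circ [ 0.5019 -0.3525] 0.0168 rgb [176 145   4] px [254 303  17  17]
255 mean [ 0.5009 -0.4341  0.1529] circ [ 0.5014 -0.4326] 0.0169 rgb [ 27  70 134] px [259 341  18  19]
32.8 [ 0.5007 -0.3495  0.1999] [-179.9739   -0.0346   89.9497]
```

Call:
play_rows(targets=[{"grip":60,"linear":[0,-0.1,-2.5],"delta_rot":[0,0,0]},{"grip":60,"linear":[0,-0.1,-5],"delta_rot":[0,0,0]},{"grip":60,"linear":[0,-0.1,-6.6],"delta_rot":[0,0,0]},{"grip":60,"linear":[0,-0.1,-7],"delta_rot":[0,0,0]},{"grip":60,"linear":[0,-0.1,-7],"delta_rot":[0,0,0]},{"grip":200,"linear":[0,-0.1,-7],"delta_rot":[0,0,0]},{"grip":200,"linear":[0,-0.1,-7],"delta_rot":[0,0,0]},{"grip":200,"linear":[0,-0.1,-7],"delta_rot":[0,0,0]},{"grip":200,"linear":[0,-0.1,-7],"delta_rot":[0,0,0]},{"grip":200,"linear":[0,-0.1,-7],"delta_rot":[0,0,0]}], force=70)

```text
time: 33.8
ee_pos: [0.5012, -0.3509, 0.1318]
tcp_rot: [179.9, 0.1, 90.0]
wrist_force: [-0.8, 0.7, 5.4]
opening: 0.0302
grasp_force: 68.9
```

Call:
play_rows(targets=[{"grip":200,"linear":[0,0,1],"delta_rot":[0,0,0]},{"grip":200,"linear":[0,0,3],"delta_rot":[0,0,0]},{"grip":200,"linear":[0,0,5],"delta_rot":[0,0,0]},{"grip":200,"linear":[0,0.5,5.5],"delta_rot":[0,0,0]},{"grip":200,"linear":[0.2,1.7,5.5],"delta_rot":[0,0,0]},{"grip":200,"linear":[0.5,3.5,5.5],"delta_rot":[0,0,0]},{"grip":200,"linear":[0.8,6,5.5],"delta_rot":[0,0,0]},{"grip":200,"linear":[1.2,9,5.5],"delta_rot":[0,0,0]},{"grip":200,"linear":[1.6,12,5.5],"delta_rot":[0,0,0]},{"grip":200,"linear":[2.1,15,5.5],"delta_rot":[0,0,0]}])

```text
time: 34.8
ee_pos: [0.5212, -0.1978, 0.1841]
tcp_rot: [-179.9, -0.1, 90.0]
wrist_force: [0.5, 0.1, -1.2]
opening: 0.03
grasp_force: 69.6
```

Call:
play_rows(targets=[{"grip":200,"linear":[0.4,3,0],"delta_rot":[0,0,0]},{"grip":200,"linear":[0.8,6,0],"delta_rot":[0,0,0]},{"grip":200,"linear":[1.2,9,0],"delta_rot":[0,0,0]},{"grip":200,"linear":[1.6,12,0],"delta_rot":[0,0,0]},{"grip":200,"linear":[1.9,14,0],"delta_rot":[0,0,0]},{"grip":200,"linear":[2.1,15.5,0],"delta_rot":[0,0,0]},{"grip":200,"linear":[2.3,16.5,0],"delta_rot":[0,0,0]},{"grip":200,"linear":[2.3,17,0],"delta_rot":[0,0,0]},{"grip":200,"linear":[2.3,17,0],"delta_rot":[0,0,0]},{"grip":200,"linear":[2.3,17,0],"delta_rot":[0,0,0]}])

```text
time: 35.8
ee_pos: [0.5447, -0.0311, 0.1852]
tcp_rot: [-180.0, 0.0, 90.0]
wrist_force: [-0.1, 0.5, -1.3]
opening: 0.0297
grasp_force: 69.6
```

```bash
python3 - <<'E'
from h import *
np.set_printoptions(precision=4,suppress=True)
p=bot.camera("side"); o=bot.get_obs();print(o["time"],o["ee_pos"],o["tcp_rot"])
cv2.imwrite("pics/i.png",cv2.resize(p["color"][130:280,180:340],(640,600))[:,:,::-1])
E
```

```text
35.85 [ 0.5448 -0.0312  0.1852] [-179.9946    0.0109   89.9516]
```

View pics/i.png

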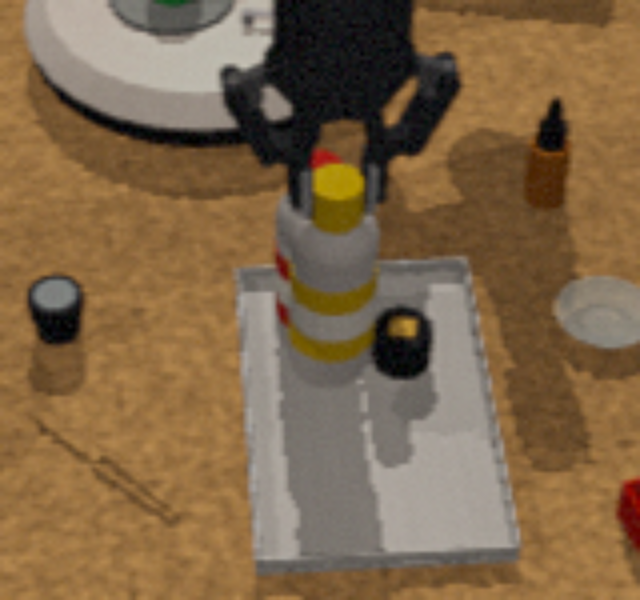

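Yellow hangs upright over its place, cap at crop (340,195). I lower it slowly.

Call:
play_rows(targets=[{"grip":200,"linear":[0,0.1,-1],"delta_rot":[0,0,0]},{"grip":200,"linear":[0,0.1,-2.5],"delta_rot":[0,0,0]},{"grip":200,"linear":[0,0.1,-4],"delta_rot":[0,0,0]},{"grip":200,"linear":[0,0.1,-4.7],"delta_rot":[0,0,0]},{"grip":200,"linear":[0,0.1,-5],"delta_rot":[0,0,0]},{"grip":200,"linear":[0,0.1,-5.2],"delta_rot":[0,0,0]},{"grip":200,"linear":[0,0.1,-5.4],"delta_rot":[0,0,0]},{"grip":200,"linear":[0,0.1,-5.4],"delta_rot":[0,0,0]}])

```text
time: 36.65
ee_pos: [0.5451, -0.0295, 0.1319]
tcp_rot: [179.9, 0.0, 90.0]
wrist_force: [0.7, -0.1, -0.3]
opening: 0.0297
grasp_force: 69.8
```

Call:
play_rows(targets=[{"grip":60,"linear":[0,0,0],"delta_rot":[0,0,0]},{"grip":60,"linear":[0,0,0],"delta_rot":[0,0,0]},{"grip":60,"linear":[0,0,0],"delta_rot":[0,0,0]},{"grip":60,"linear":[0,0,0],"delta_rot":[0,0,0]},{"grip":60,"linear":[0,0,2],"delta_rot":[0,0,0]},{"grip":60,"linear":[0,0,5],"delta_rot":[0,0,0]},{"grip":60,"linear":[0,-2,7],"delta_rot":[0,0,0]},{"grip":60,"linear":[-0.6,-6.5,7],"delta_rot":[0,0,0]},{"grip":60,"linear":[-1.2,-11,7],"delta_rot":[0,0,0]},{"grip":60,"linear":[-1.8,-15.5,7],"delta_rot":[0,0,0]}])

```text
time: 37.65
ee_pos: [0.5266, -0.1859, 0.2016]
tcp_rot: [180.0, 0.0, 90.1]
wrist_force: [1.2, -0.9, -0.9]
opening: 0.0652
grasp_force: 0.0
```

Call:
play_rows(targets=[{"grip":60,"linear":[-0.6,-4.5,0],"delta_rot":[0,0,0]},{"grip":60,"linear":[-1.2,-9,0],"delta_rot":[0,0,0]},{"grip":60,"linear":[-1.8,-13.5,0],"delta_rot":[0,0,0]},{"grip":60,"linear":[-2.6,-18,0],"delta_rot":[0,0,0]},{"grip":60,"linear":[-2.6,-22,0],"delta_rot":[0,0,0]},{"grip":60,"linear":[-2.6,-24.5,0],"delta_rot":[0,0,0]},{"grip":60,"linear":[-2.6,-24.5,0],"delta_rot":[0,0,0]}])

```text
time: 38.35
ee_pos: [0.5, -0.4326, 0.2]
tcp_rot: [-179.9, -0.0, 89.8]
wrist_force: [0.7, 1.1, -0.5]
opening: 0.0652
grasp_force: 0.0
```

```bash
python3 - <<'E'
from h import *
np.set_printoptions(precision=4,suppress=True)
for c in ("top","side"):
    p=bot.camera(c); print(c)
    blobs(p,.147,.16,(.4,.65,-.5,.15))
o=bot.get_obs();print(o["time"],o["ee_pos"],o["tcp_rot"])
E
```

```text
top
100 mean [0.5413 0.0437 0.1529] circ [0.5417 0.0438] 0.0162 rgb [163  46  42] px [231 195  11  11]
103 mean [ 0.5413 -0.0287  0.1527] circ [ 0.5411 -0.0286] 0.0166 rgb [189 165  73] px [256 195  12  12]
111 mean [ 0.498  -0.4289  0.152 ] circ [ 0.4984 -0.4289] 0.0162 rgb [ 48  85 147] px [400 214  12  12]
side
256 mean [ 0.5006 -0.4343  0.1528] circ [ 0.5011 -0.433 ] 0.0167 rgb [ 24  67 131] px [259 341  18  19]
38.45 [ 0.5006 -0.4297  0.2008] [-179.9702   -0.0437   89.9462]
```

Call:
play_rows(targets=[{"grip":60,"linear":[0,-0.1,-2.5],"delta_rot":[0,0,0]},{"grip":60,"linear":[0,-0.1,-5],"delta_rot":[0,0,0]},{"grip":60,"linear":[0,-0.1,-6.6],"delta_rot":[0,0,0]},{"grip":60,"linear":[0,-0.1,-7],"delta_rot":[0,0,0]},{"grip":60,"linear":[0,-0.1,-7],"delta_rot":[0,0,0]},{"grip":200,"linear":[0,-0.1,-7],"delta_rot":[0,0,0]},{"grip":200,"linear":[0,-0.1,-7],"delta_rot":[0,0,0]},{"grip":200,"linear":[0,-0.1,-7],"delta_rot":[0,0,0]},{"grip":200,"linear":[0,-0.1,-7],"delta_rot":[0,0,0]},{"grip":200,"linear":[0,-0.1,-7],"delta_rot":[0,0,0]}], force=70)

```text
time: 39.45
ee_pos: [0.5011, -0.431, 0.1329]
tcp_rot: [179.9, 0.1, 90.0]
wrist_force: [-0.3, 0.1, 6.4]
opening: 0.0298
grasp_force: 69.0
```

Call:
play_rows(targets=[{"grip":200,"linear":[0,0,1],"delta_rot":[0,0,0]},{"grip":200,"linear":[0,0,3],"delta_rot":[0,0,0]},{"grip":200,"linear":[0,0,5],"delta_rot":[0,0,0]},{"grip":200,"linear":[0,0.5,5.5],"delta_rot":[0,0,0]},{"grip":200,"linear":[0.2,1.7,5.5],"delta_rot":[0,0,0]},{"grip":200,"linear":[0.5,3.5,5.5],"delta_rot":[0,0,0]},{"grip":200,"linear":[0.8,6,5.5],"delta_rot":[0,0,0]},{"grip":200,"linear":[1.1,9,5.5],"delta_rot":[0,0,0]},{"grip":200,"linear":[1.4,12,5.5],"delta_rot":[0,0,0]},{"grip":200,"linear":[1.8,15,5.5],"delta_rot":[0,0,0]}])

```text
time: 40.45
ee_pos: [0.5182, -0.2777, 0.185]
tcp_rot: [-179.9, -0.1, 90.0]
wrist_force: [-0.6, 0.5, -3.9]
opening: 0.0297
grasp_force: 69.7
```

Call:
play_rows(targets=[{"grip":200,"linear":[0.4,3,0],"delta_rot":[0,0,0]},{"grip":200,"linear":[0.8,6,0],"delta_rot":[0,0,0]},{"grip":200,"linear":[1.2,9,0],"delta_rot":[0,0,0]},{"grip":200,"linear":[1.5,12,0],"delta_rot":[0,0,0]},{"grip":200,"linear":[1.8,14.5,0],"delta_rot":[0,0,0]},{"grip":200,"linear":[2,16.3,0],"delta_rot":[0,0,0]},{"grip":200,"linear":[2.05,17.5,0],"delta_rot":[0,0,0]},{"grip":200,"linear":[2.05,18.2,0],"delta_rot":[0,0,0]},{"grip":200,"linear":[2.05,18.2,0],"delta_rot":[0,0,0]},{"grip":200,"linear":[2.05,18.2,0],"delta_rot":[0,0,0]}])

```text
time: 41.45
ee_pos: [0.5391, -0.0988, 0.1861]
tcp_rot: [-180.0, 0.0, 90.0]
wrist_force: [0.2, -0.2, -2.4]
opening: 0.0297
grasp_force: 69.7
```

Call:
play_rows(targets=[{"grip":200,"linear":[0.05,0,-1],"delta_rot":[0,0,0]},{"grip":200,"linear":[0.05,0,-2.5],"delta_rot":[0,0,0]},{"grip":200,"linear":[0.05,0,-4],"delta_rot":[0,0,0]},{"grip":200,"linear":[0.05,0,-4.7],"delta_rot":[0,0,0]},{"grip":200,"linear":[0.05,0,-5],"delta_rot":[0,0,0]},{"grip":200,"linear":[0.05,0,-5.2],"delta_rot":[0,0,0]},{"grip":200,"linear":[0.05,0,-5.4],"delta_rot":[0,0,0]},{"grip":200,"linear":[0.05,0,-5.4],"delta_rot":[0,0,0]}])

```text
time: 42.25
ee_pos: [0.5401, -0.0986, 0.133]
tcp_rot: [179.9, 0.0, 90.0]
wrist_force: [-0.0, -0.0, -0.1]
opening: 0.0296
grasp_force: 70.0
```

Call:
play_rows(targets=[{"grip":60,"linear":[0,0,0],"delta_rot":[0,0,0]},{"grip":60,"linear":[0,0,0],"delta_rot":[0,0,0]},{"grip":60,"linear":[0,0,0],"delta_rot":[0,0,0]},{"grip":60,"linear":[0,0,0],"delta_rot":[0,0,0]},{"grip":60,"linear":[0,0,2],"delta_rot":[0,0,0]},{"grip":60,"linear":[0,0,5],"delta_rot":[0,0,0]},{"grip":60,"linear":[0,-2,7],"delta_rot":[0,0,0]},{"grip":60,"linear":[-1,-6.5,7],"delta_rot":[0,0,0]},{"grip":60,"linear":[-2,-11,7],"delta_rot":[0,0,0]},{"grip":60,"linear":[-4,-15,7],"delta_rot":[0,0,0]}])

```text
time: 43.25
ee_pos: [0.4999, -0.2502, 0.2022]
tcp_rot: [180.0, 0.0, 90.0]
wrist_force: [1.1, 0.1, -0.7]
opening: 0.0653
grasp_force: 0.0
```

Call:
play_rows(targets=[{"grip":60,"linear":[-3,-3.5,0],"delta_rot":[0,0,0]},{"grip":60,"linear":[-6,-7,0],"delta_rot":[0,0,0]},{"grip":60,"linear":[-8,-10,0],"delta_rot":[0,0,0]},{"grip":60,"linear":[-8,-12,0],"delta_rot":[0,0,0]},{"grip":60,"linear":[-8,-12,0],"delta_rot":[0,0,0]}])

```text
time: 43.75
ee_pos: [0.419, -0.3707, 0.202]
tcp_rot: [-180.0, 0.0, 89.8]
wrist_force: [0.3, 0.4, 0.3]
opening: 0.0653
grasp_force: 0.0
```

```bash
python3 - <<'E'
from h import *
np.set_printoptions(precision=4,suppress=True)
for c in ("top","side"):
    p=bot.camera(c); print(c)
    blobs(p,.147,.16,(.4,.65,-.2,.15)); blobs(p,.026,.042,(.56,.7,-.2,.15)); blobs(p,.078,.095,(.42,.53,.3,.43))
    save(p,"z"+c+".png")
o=bot.get_obs();print(o["time"],o["ee_pos"],o["tcp_rot"])
E
```

```text
top
99 mean [0.5415 0.0437 0.1528] circ [0.5411 0.0432] 0.0161 rgb [165  46  42] px [231 195  11  11]
103 mean [ 0.5411 -0.0286  0.1528] circ [ 0.5417 -0.0283] 0.0162 rgb [185 160  69] px [257 195  11  12]
102 mean [ 0.5365 -0.0978  0.153 ] circ [ 0.537  -0.0976] 0.0162 rgb [ 45  83 142] px [281 198  12  11]
129 mean [0.5959 0.0136 0.0329] circ [0.5964 0.0143] 0.0199 rgb [63 55 41] px [241 183  13  13]
146 mean [0.4714 0.3627 0.0844] circ [0.4715 0.363 ] 0.0201 rgb [ 83 143  94] px [121 218  14  14]
side
83 mean [0.5484 0.0376 0.1526] circ [0.5443 0.04  ] 0.0181 rgb [149  31  22] px [257 167  10  11]
120 mean [ 0.5453 -0.0339  0.1528] circ [ 0.5444 -0.0324] 0.0173 rgb [167 138  14] px [257 187  14  12]
139 mean [ 0.5401 -0.1035  0.1527] circ [ 0.541  -0.1007] 0.0176 rgb [ 32  69 127] px [258 208  15  13]
155 mean [0.5998 0.0081 0.033 ] circ [0.5982 0.0107] 0.0222 rgb [58 48 33] px [274 207  15  13]
43.85 [ 0.4197 -0.3686  0.2021] [-179.9859   -0.0273   89.9523]
```

View pics/zside.png

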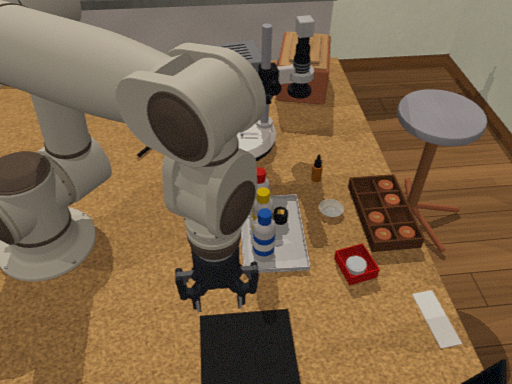

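All three bottles stand upright in the tray within about 1.5 mm of where they started, with caps at (260,175), (263,196) and (265,215). The gripper is clear over the mat, and the black mount hasn't moved.

```bash
python3 -c "
from workcell import bot
print(bot.job_done())"
```

```text
the job is handed in; nothing more can be done
None
```

The job is handed in at about 44 s: the green mount lies face up on the stage plate, about 1 mm off centre, all three bottles are back within about 1.5 mm of their starting places, and the black mount was not moved.

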